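Set the sliding end frame and stack the tote tray

ROBOT

A 6-joint arm with a two-finger parallel gripper is mounted at the origin on the work surface; the furniture and walls round the work are solid. World frame = base frame: x ahead of the robot, y to its left, z up, the work surface at z = 0. Lengths are in m, angles in degrees, forces in N, time in s.
With the tool pointing down it reaches from about 0.325 to 0.775 m from the base axis. Payload 5.5 kg.
Tool frame: the origin (TCP) lies at the centre of the arm's flange, where the gripper is bolted on; the fingertips stand 182 mm ahead of it and the grasp point (between the pads) lies 163 mm ahead of it; z points along the fingers, y is the direction in which the jaws open and shut (so a half turn about z gives the same grasp; the last joint's range is limited). The gripper opens to 88 mm and grips with 3 to 60 N. Pads are 20 mm wide; open, the fingers measure 115 mm over their backs; the gripper's body (75 mm by 178 mm) begins 61 mm behind the grasp point.
Start: joints at [69.689, 5.22, 70.514, -0, 104.267, -3.249], TCP at [0.176, 0.574, 0.405] pointing down, gripper open.
Joint ranges: [-164.24, 164.24], [-49.07, 125.15], [9.68, 141.18], [-86.29, 266.29], [3.28, 154.24], [-151.56, 151.56]. Speed limits (degrees/s): [147.25, 147.25, 172.46, 180, 180, 180].

INTERFACE

Orientations are given as [roll, pitch, yaw] about the fixed x, y, z axes, in that order (R = Rz(yaw) Ry(pitch) Rx(roll)).
In Python, from station import r gives the robot as it stands. The module is installed in compiled form; this text tells all that it offers. Calls block until the motion is done:
- r.reach(position, orientation): joint-space move of the TCP to a pose.
- r.servo_line(position, rotation=None, speed=0.15): straight line of the TCP; rotation=None keeps the orientation; speed is the mean speed in m/s.
- r.move_joints(angles): joint-space move.
- r.let_go() and r.grab(squeeze=None): open the fingers fully, or close them until they stop; squeeze is the grip in N (None keeps the last).
- r.wait(seconds).
- r.inverse_kinematics(position, orientation): joint angles nearest the present ones, or None.
- r.sense(): the state.
- r.snapshot(name): name is "side" or "top"; returns a dict with "frame" (420x560x3 uint8, red, green, blue), "fx", "fy", "cx", "cy" (pixels), "dist_coeffs" ([k1, k2, p1, p2, k3] as OpenCV has them; the pictures are not rectified), "R" (3x3) and "t" (3): a world point X has camera coordinates R X + t. Camera axes: x right, y down, z forward; pixel columns grow to the right and rows downward; lengths in m; the calibration is good to about 2 mm. A picture is of the moment at which its call begins. There is no depth.
A pose or a line that the arm cannot do raises r.IKError and nothing moves.
- r.hand_in(): hands the job in, once; it reports no verdict.
The state is a dict: "clock": time; "joints": joint angles; "joint_vel": joint speeds; "joint_torque": joint torques, N m; "tcp_pos": TCP position; "orientation": TCP orientation; "contact_force": force on the tool from outside, world axes, zero at the start; "torque": the same for the moment, N m; "opening": finger opening in m.
Only numpy, scipy, OpenCV 4.12 (cv2) and the standard library are available. Lean on these libraries where they do the work, as an engineer would, in place of code of your own. Each camera call takes 0.05 s, during which the arm holds its last target.

TASK

The tote tray with the bar handle is to be stacked on the base tray, but the base tray's sliding end frame is set too short for it. Hold the release lever's thumb pad pressed down, slide the end frame from its first notch out to the middle notch, and let go so that the lever springs back up and locks it there. Then lift the tote tray by its handle and lower it onto the base tray until all four corner lugs have dropped fully into the four sockets; do not drop it, and do not disturb the pink bottle, the black bowl or the stack of cups.

Things in the scene. Friction and masses are not known exactly. Their poses are not given: they have to be found in the camera images.
- base_tray: grey open tray fixed to the table, 260 (x) x 150 (y) x 40 mm. Origin: centre of its underside; x along its length, the way the end frame slides out; z up. Four 36 mm square posts, tops 76 mm up, with 19 mm square sockets 16 mm deep, mouths chamfered: two fixed at x -105, y +-52 mm, two on the end frame at x 30 mm + its slide, y +-52 mm. Three notches 35 mm apart on a strip in the middle
- end_frame (a joint): slide, in m, of the end frame (aluminium cross-bar with two sockets and the lever) along the base tray's +x: 0 first notch (start, within 1 mm), 0.035 middle notch (fits the tote tray), 0.070 last notch; stops at -0.004 and 0.074. Slides with about 1 N when unlocked; about 1 mm of play in a notch; the round tooth drops in when within about 3 mm
- release_lever (a joint): rocking lever on the end frame, in rad: 0 up (tooth in the notch, locked), grows as its outer thumb pad is pressed, stop at 0.34. Tooth clear of the notch above 0.20; released between notches it rests at about 0.18 on the strip and the frame stays free to slide. Pressing takes 4 to 6 N at the pad; pivot 50 mm above the table, 59 mm inward of the pad centre
- lever_pad (a point): centre of the top face of the lever's dark steel thumb pad (clear 42 mm along base x, 50 mm wide), at base x 89 mm + slide, y 0, 52.5 mm above the table when up. It must go down 12 to 19 mm to free the frame (15 is good). An upturned lip 11 mm high at its outer (+x) edge and a ridge 7 mm high at its inner edge let closed fingertips push the frame out or in
- top_tray: loose tote tray, grey with a wooden bar handle, 200 (x) x 136 (y) x 121 mm high, about 0.35 kg. Origin: centre, at the level of the feet of its lugs; x along its length and along the handle; z up. Four round corner lugs, 15 mm in diameter with rounded feet, 12 mm long, at x = +-85 mm, y = +-52 mm; tray rim 48 mm above the lug feet. Either way round fits
- handle (a point): middle of the tote tray's handle bar, 112 mm above the lug feet, over the tray's centre; the bar is 14 mm wide (tray y), 18 mm high and runs along tray x, with 170 mm free length
- seat (a point): where the tote tray's origin is when it is seated: on the base tray at base x = -20 mm, y = 0, 64 mm above the table; the tote tray's long axis then runs along the base tray's
- pink_bottle: bystander: pink paint bottle with black cap, 68 mm wide, 176 mm high, origin at its foot
- bowl_black: bystander: black bowl, 213 mm wide, 97 mm high, origin at its foot
- cup_stack: bystander: stack of paint-stained cups, 86 mm wide, 193 mm high, origin at its foot
There are look-alikes about, which are no part of the job. Leave any orange or yellow look-alike of the top_tray alone.

How it is judged:
By the outcome, as a careful person would: the job done as asked, in the order asked, and still so for the second after the job is handed in, with the robot touching nothing.
It also fails if it takes over 58 s, if anything falls off the work surface, if the arm or the gripper's body presses on something with over 40 N, if the wrist force passes 120 N, or if a joint passes its speed limit or range.

## Working session

There is one attempt and no reset: what is moved stays moved. The work goes in short steps, each a Python script; the robot and the scene stay as the last script left them, time stands still between calls to the robot, and variables do not carry over. Pictures are saved under pics/ and viewed, and the job is handed in when it is done.

```bash
mkdir -p pics
python3 - <<'E'
from station import r
import cv2,pickle
for n in("side","top"):
    s=r.snapshot(n); pickle.dump(s,open(n+"0.pkl","wb"))
    cv2.imwrite(f"pics/{n}0.png",s["frame"][:,:,::-1]); print(n,s["fx"],s["cx"],s["cy"],s["dist_coeffs"],s["R"],s["t"])
print(r.sense())
E
```

```text
side 475.52576133233123 277.61344820817874 210.87486355919796 [0.0293439 0.        0.        0.        0.       ] [[-0.83122607 -0.55586814  0.00859233]
 [-0.33266041  0.48494683 -0.80880382]
 [ 0.44542145 -0.67515716 -0.58801577]] [0.3979851  0.26493533 1.43237644]
top 412.0985954771263 285.13153046878193 213.1010384150628 [-0.11564547  0.          0.          0.          0.        ] [[ 0.01357551 -0.99976812  0.01671537]
 [-0.98404502 -0.01632414 -0.1771692 ]
 [ 0.17740099 -0.01404351 -0.98403845]] [-0.06017597  0.50877785  1.52664468]
{'clock': 0.1, 'joints': array([ 6.96891586e+01,  5.25957072e+00,  7.05732040e+01, -1.41260483e-03,
        1.04267074e+02, -3.24775961e+00]), 'joint_vel': array([-0.01710294, -0.13056762, -0.08946825, -0.03918666, -0.09539513,
        0.02933475]), 'joint_torque': array([ 1.85855781e-03, -4.47856557e+01, -4.07569063e+01,  6.99308747e-02,
        2.84507149e-02, -1.02221941e-04]), 'tcp_pos': array([0.17607111, 0.57364467, 0.40362907]), 'orientation': array([-1.79900234e+02, -4.28934298e-03,  1.62936568e+02]), 'contact_force': array([-0.75659368, -0.52718847, -0.34190943]), 'torque': array([0.01221121, 0.01184315, 0.01097792]), 'opening': 0.08803792425487891}
```

View pics/side0.png

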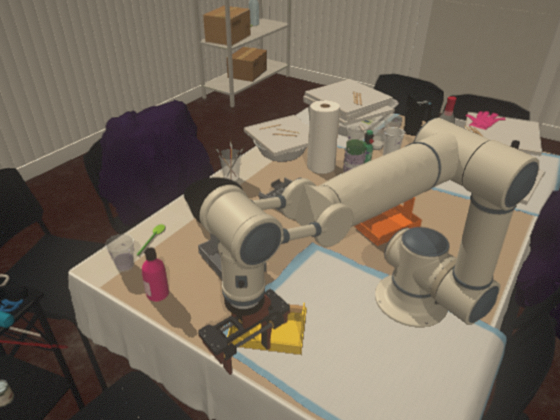

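View pics/top0.png

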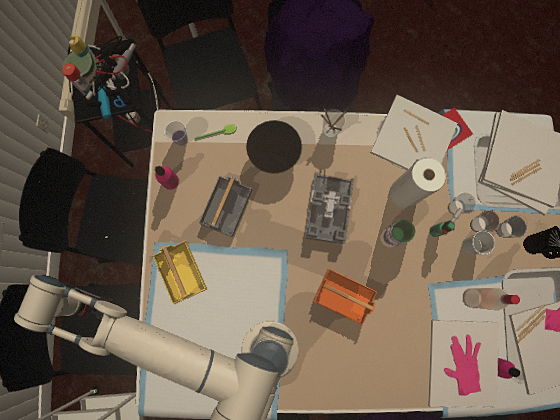

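The top picture shows the base tray at about (328,208), the grey tote at (226,205), the bottle at (166,177) and the bowl at (273,146). In the side view the arm blocks the work. I'll enlarge both.

```bash
cat > h.py <<'E'
import numpy as np,cv2,pickle
def K(s): return np.array([[s["fx"],0,s["cx"]],[0,s["fy"],s["cy"]],[0,0,1.]])
def ray(s,uv,z):
    p=cv2.undistortPoints(np.array([[uv]],float),K(s),np.array(s["dist_coeffs"]))[0,0]
    R=np.array(s["R"]);c=-R.T@np.array(s["t"]); d=R.T@np.array([p[0],p[1],1]); return c+d*(z-c[2])/d[2]
def proj(s,X):
    R=np.array(s["R"]); return cv2.projectPoints(np.array(X,float).reshape(-1,1,3),cv2.Rodrigues(R)[0],np.array(s["t"],float),K(s),np.array(s["dist_coeffs"]))[0][:,0]
def crop(s,x0,y0,w,h,k,out,pts=None):
    im=np.ascontiguousarray(s["frame"][y0:y0+h,x0:x0+w,::-1]); im=cv2.resize(im,None,fx=k,fy=k,interpolation=cv2.INTER_CUBIC)
    if pts is not None:
        for u,v in pts: cv2.circle(im,(int(round((u-x0+.5)*k-.5)),int(round((v-y0+.5)*k-.5))),3,(0,0,255),1)
    for i in range(0,w,10): cv2.putText(im,str(x0+i) if i%20==0 else "",(i*k,8),0,.3,(0,255,255),1); cv2.line(im,(i*k,10),(i*k,14),(0,255,255),1)
    for i in range(0,h,10): cv2.putText(im,str(y0+i) if i%20==0 else "",(0,i*k+4),0,.3,(0,255,255),1)
    cv2.imwrite(out,im)
E
python3 - <<'E'
from h import *
s=pickle.load(open("top0.pkl","rb"))
crop(s,295,165,70,85,7,"pics/c1.png"); crop(s,190,165,75,80,7,"pics/c2.png")
E
```

```text
(no output)
```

View pics/c1.png

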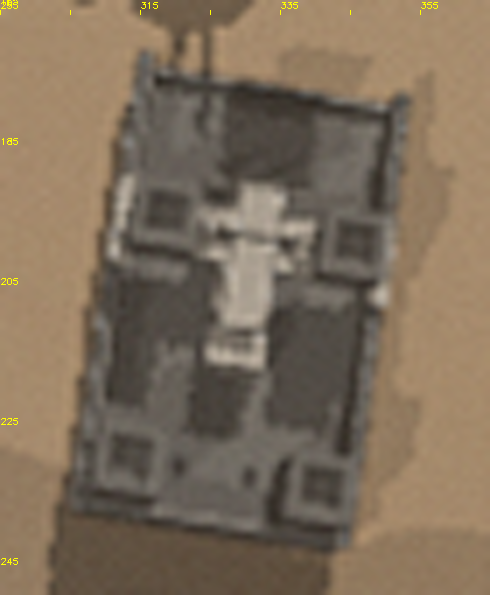

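View pics/c2.png

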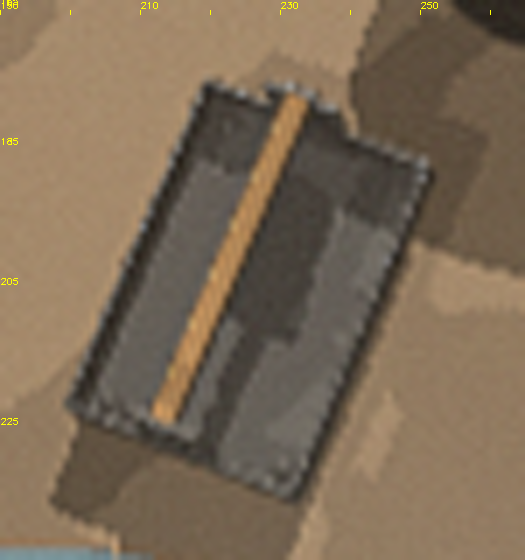

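Run:
```python
from h import *
from scipy.optimize import least_squares
s=pickle.load(open("top0.pkl","rb"))
def px(x0,y0,L): return [(x0+(a+.5)/7-.5,y0+(b+.5)/7-.5) for a,b in L]
S=px(295,165,[(168,210),(358,242),(131,455),(323,487)])
def T(p,L): 
    c,q=np.cos(p[2]),np.sin(p[2]); return np.array([[p[0]+c*x-q*y,p[1]+q*x+c*y,z] for x,y,z in L])
def fit(L,P,p0):
    o=least_squares(lambda p:(proj(s,T(p,L))-P).ravel(),p0); print(o.x[:2],np.degrees(o.x[2]),(o.fun.reshape(-1,2)).round(2).tolist()); return o.x
LB=[(30,52,76),(30,-52,76),(-105,52,76),(-105,-52,76)]; LB=np.array(LB)/1000
b=fit(LB,np.array(S),[.6,-.1,0])
# outer tray corners z=.04
C=px(295,165,[(145,55),(403,98),(72,508),(345,545)])
LC=np.array([(130,75,40),(130,-75,40),(-130,75,40),(-130,-75,40)])/1000
b2=fit(LC,np.array(C),[.6,-.1,0])
R=px(190,165,[(208,87),(430,172),(75,405),(295,497)])
LR=np.array([(100,68,48),(100,-68,48),(-100,68,48),(-100,-68,48)])/1000
t=fit(LR,np.array(R),[.6,.1,-.3])
for q in px(190,165,[(297,100),(166,415)]): print(ray(s,q,.121))
A=[ray(s,q,.121) for q in px(190,165,[(297,100),(166,415)])]; m=(A[0]+A[1])/2; d=A[0]-A[1]; print(m,np.linalg.norm(d),np.degrees(np.arctan2(d[1],d[0])))
np.savez("est.npz",b=b,t=t)
pts=np.vstack([proj(s,T(b,LB)),proj(s,T(b,LC)),proj(s,T(b,[(.089,0,.0525),(.068,.025,.0525),(.068,-.025,.0525),(.110,.025,.0525),(.110,-.025,.0525)]))])
crop(s,295,165,70,85,7,"pics/d1.png",pts)
crop(s,190,165,75,80,7,"pics/d2.png",np.vstack([proj(s,T(t,LR)),proj(s,T(t,[(x,y,.121) for x in(-.085,0,.085) for y in(-.007,.007)]))]))
for n,q,z in(("bottle",(166,177),.17),("bowl",(273,147),.097),("cups",(400,232),.1)): print(n,ray(s,q,z))
```

```text
[ 0.53978336 -0.22464034] -8.609250940152505 [[0.04, 0.07], [-0.02, 0.0], [-0.05, -0.02], [0.03, -0.05]]
[ 0.53689058 -0.22192306] -8.290134713725733 [[-0.49, -0.51], [0.43, -0.56], [0.06, 0.04], [0.0, 0.96]]
[0.5340821 0.1756102] -20.43929106429417 [[0.13, -1.08], [0.87, -0.81], [-1.27, 0.96], [0.28, 0.83]]
[0.62115927 0.14626919 0.121     ]
[0.45226564 0.20785265 0.121     ]
[0.53671246 0.17706092 0.121     ] 0.17977091746289736 -20.0333048630986
bottle [0.61176361 0.37847459 0.17      ]
bowl [ 0.75552847 -0.00207674  0.097     ]
cups [ 0.43580942 -0.4782314   0.1       ]
```

View pics/d1.png

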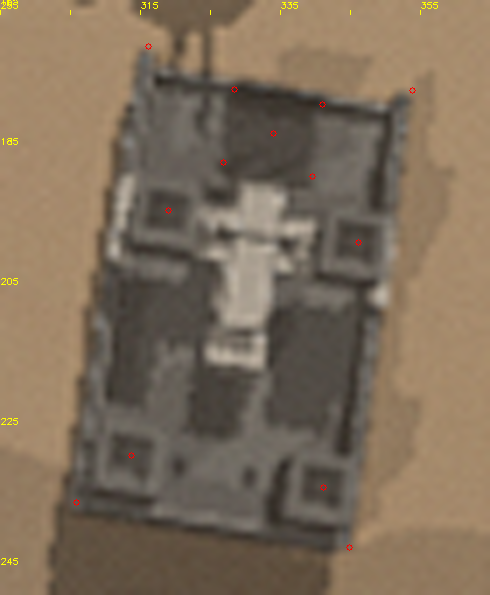

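View pics/d2.png

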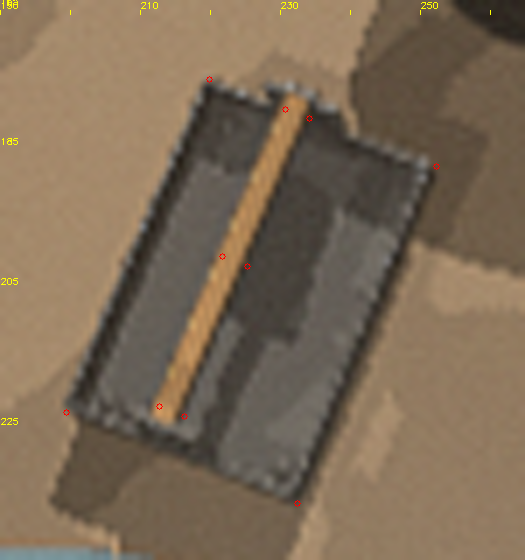

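Overlay check: the socket fit is within 0.1 px, giving the base at (0.540, -0.225) with yaw -8.6°. The tote handle is at about (0.537, 0.177) with yaw -20°. Next I'll move over the lever pad with the fingers closed.

Run:
```python
from station import r
from h import *
b=np.load("est.npz")["b"]; c,q=np.cos(b[2]),np.sin(b[2])
W=lambda x,z:[b[0]+c*x,b[1]+q*x,z]
yaw=np.degrees(b[2])
for y in(yaw,yaw+180):
    print(y,r.inverse_kinematics(W(.096,.4),[180,0,y]))
r.grab(20)
y=yaw+180
J=r.inverse_kinematics(W(.096,.4),[180,0,y])
r.reach(W(.096,.40),[180,0,y if abs(J[5])<140 else yaw])
r.servo_line(W(.096,.182+.075),speed=.2)
for n in("side","top"):
    s=r.snapshot(n); pickle.dump(s,open(n+"1.pkl","wb"))
s=pickle.load(open("side1.pkl","rb")); crop(s,100,120,260,200,3,"pics/s1.png"); 
s=pickle.load(open("top1.pkl","rb")); crop(s,180,120,200,140,4,"pics/t1.png")
S=r.sense();print(S["clock"],S["tcp_pos"],S["orientation"],S["contact_force"],S["opening"])
```

```text
-8.609250940152505 [-2.35085267e+01  1.76876452e+01  5.68853743e+01 -2.54444375e-14
  1.05426981e+02  7.51007242e+01]
171.3907490598475 [ -23.5085267    17.68764517   56.88537427    0.          105.42698057
 -104.89927576]
5.6667 [ 0.63517373 -0.23914821  0.25964832] [-179.93980346    0.22017924  171.39468461] [ 0.4483176  -0.33588085 -0.0723225 ] 0.0004088687850704697
```

View pics/s1.png

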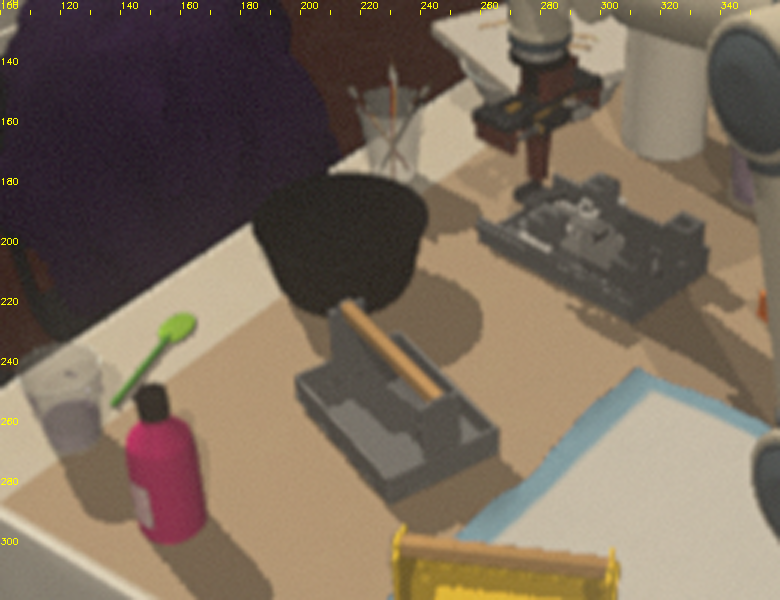

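View pics/t1.png

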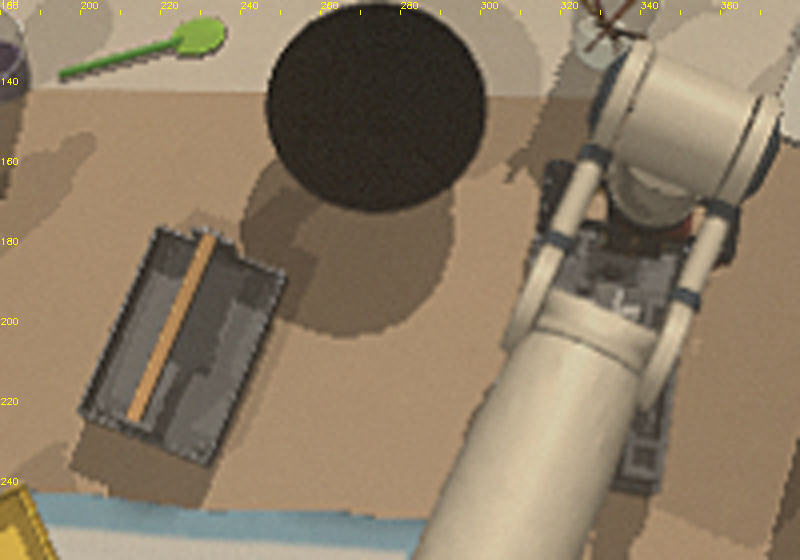

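The side view shows the finger at about (275,188) above the tray's outer end, and the tote is clear to see. I'll check the models against this second camera.

Run:
```python
from h import *
s=pickle.load(open("side1.pkl","rb")); e=np.load("est.npz"); b=e["b"]
def T(p,L): 
    c,q=np.cos(p[2]),np.sin(p[2]); return np.array([[p[0]+c*x-q*y,p[1]+q*x+c*y,z] for x,y,z in L])
L=[(x+i*.018,y+j*.018,.076) for x in(.03,-.105) for y in(.052,-.052) for i in(-1,1) for j in(-1,1)]+[(x,y,.04) for x in(.13,-.13) for y in(.075,-.075)]
crop(s,250,170,100,70,8,"pics/e1.png",proj(s,T(b,L)))
t=[.5367,.1771,np.radians(-20.1)]
L=[(x,y,.048) for x in(.1,-.1) for y in(.068,-.068)]+[(x,y,.121) for x in(.085,-.085) for y in(.007,-.007)]+[(x,y,.103) for x in(.085,-.085) for y in(.007,)]
crop(s,190,210,85,80,8,"pics/e2.png",proj(s,T(t,L)))
```

```text
(no output)
```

View pics/e1.png

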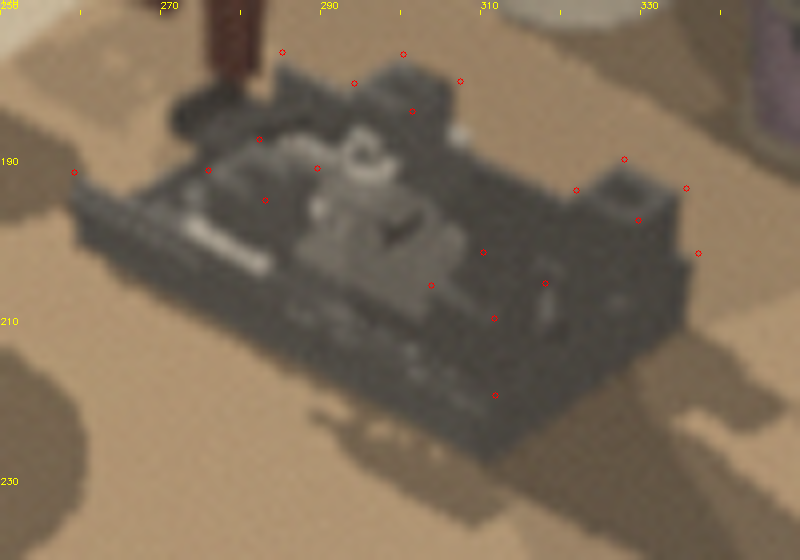

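View pics/e2.png

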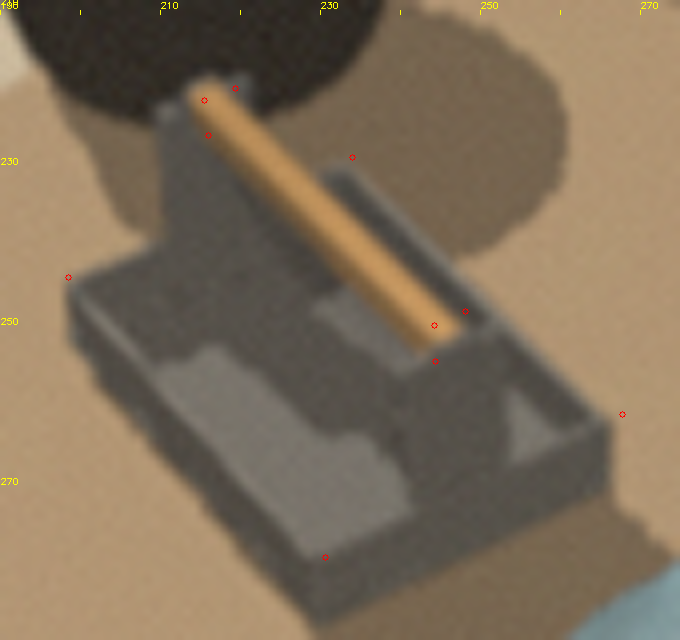

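Run:
```python
from h import *
s=pickle.load(open("side1.pkl","rb")); e=np.load("est.npz"); b=e["b"]
x,y,z=.63517,-.23915,.25965-.182
c,q=np.cos(b[2]),np.sin(b[2])
P=[(x+c*i-q*j,y+q*i+c*j,z) for i in(-.01,.01) for j in(-.0135,.0135)]
u=proj(s,P);print(u)
P2=[(x+c*i-q*j,y+q*i+c*j,z+.08) for i in(-.037,.037) for j in(-.089,.089)]
crop(s,245,140,70,75,8,"pics/f1.png",np.vstack([u,proj(s,P2)]))
```

```text
[[282.82747894 177.95693881]
 [278.11198719 180.69959719]
 [278.98801193 176.07935085]
 [274.26640654 178.78908202]]
```

View pics/f1.png

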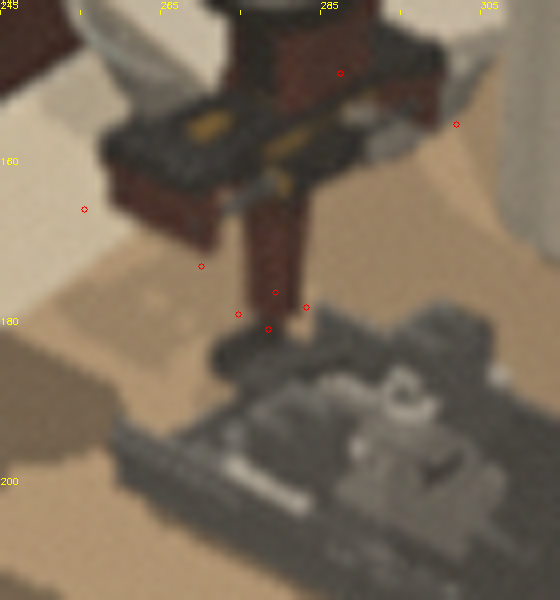

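Run:
```python
from h import *
s=pickle.load(open("side1.pkl","rb"))
f=s["frame"].astype(float); s["frame"]=np.clip(255*(np.clip(f-20,0,None)/130)**.7,0,255).astype(np.uint8)
crop(s,280,172,60,58,13,"pics/g1.png")
crop(s,252,172,50,45,14,"pics/g2.png")
```

```text
(no output)
```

View pics/g1.png

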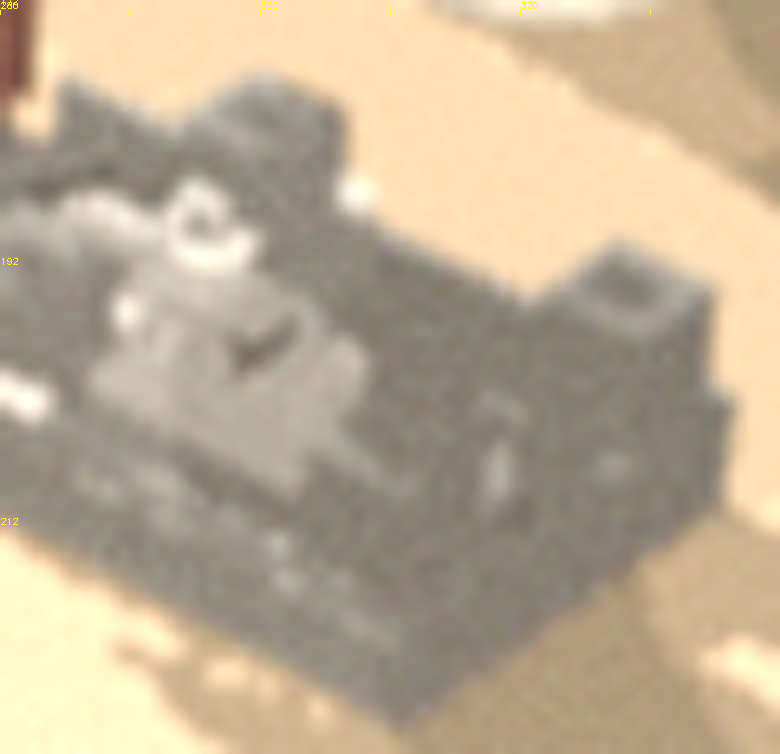

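View pics/g2.png

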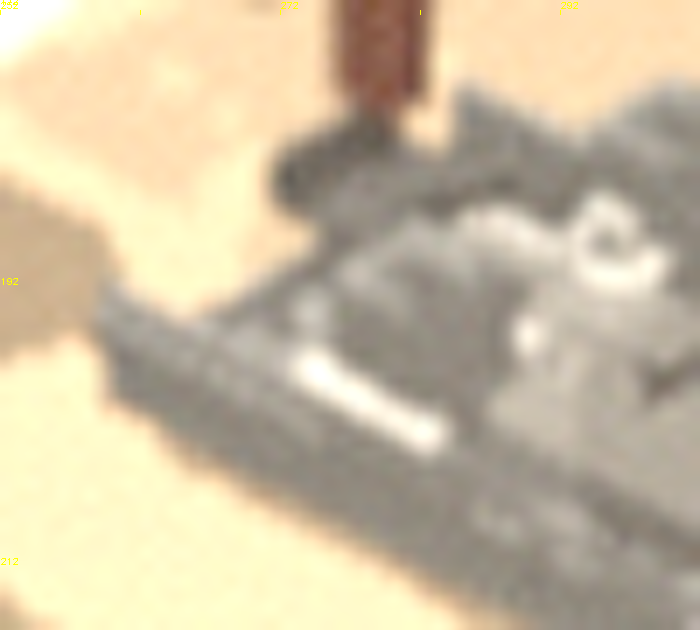

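```bash
cat > fitb.py <<'E'
from h import *
from scipy.optimize import least_squares
S=pickle.load(open("side1.pkl","rb")); Tp=pickle.load(open("top0.pkl","rb"))
def px(x0,y0,k,L): return np.array([(x0+(a+.5)/k-.5,y0+(b+.5)/k-.5) for a,b in L])
sp=np.vstack([px(280,172,13,[(632,290),(712,295),(622,243),(345,110),(265,78),(405,722),(715,505),(735,400)]),px(252,172,14,[(100,295),(460,90)])])
sl=np.array([(-105,-52,76),(-123,-70,76),(-87,-70,76),(12,-70,76),(48,-70,76),(-130,75,0),(-130,-75,0),(-130,-75,40),(130,75,40),(130,-75,40)])/1e3
tp=px(295,165,7,[(168,210),(358,242),(131,455),(323,487),(145,55),(403,98),(72,508),(345,545)])
tl=np.array([(30,52,76),(30,-52,76),(-105,52,76),(-105,-52,76),(130,75,40),(130,-75,40),(-130,75,40),(-130,-75,40)])/1e3
def T(p,L):
    c,q=np.cos(p[2]),np.sin(p[2]); return np.array([[p[0]+c*x-q*y,p[1]+q*x+c*y,z] for x,y,z in L])
w=np.array([2,2,2,2,1,1,1,1])[:,None]
if __name__=="__main__":
    fs=lambda p:(proj(S,T(p,sl))-sp); ft=lambda p:(proj(Tp,T(p,tl))-tp)*w
    for n,f in(("side",fs),("top",ft),("both",lambda p:np.vstack([fs(p),ft(p)]))):
        o=least_squares(lambda p:f(p).ravel(),[.54,-.22,-.15],loss="soft_l1"); print(n,o.x[:2].round(4),np.degrees(o.x[2]).round(2)); print(f(o.x).round(1).tolist())
E
python3 fitb.py
```

```text
side [ 0.5384 -0.2184] -8.36
[[-0.2, 0.2], [0.6, -0.4], [-0.3, -0.0], [0.4, 0.5], [-0.7, -0.5], [-0.2, 1.7], [1.0, 0.4], [0.3, -0.2], [-0.5, -0.5], [-0.3, -1.1]]
top [ 0.5394 -0.2241] -8.44
[[-0.3, 0.4], [-0.4, 0.1], [-0.2, 0.3], [-0.0, 0.1], [0.2, -1.1], [1.1, -1.1], [0.6, -0.7], [0.5, 0.4]]
both [ 0.5396 -0.2232] -8.45
[[0.2, -0.5], [0.9, -1.0], [0.0, -0.7], [0.8, -0.2], [-0.2, -1.1], [0.2, 0.9], [1.3, -0.3], [0.6, -0.9], [-0.0, -1.3], [0.2, -1.7], [-0.7, 0.3], [-0.8, -0.0], [-0.7, 0.1], [-0.5, -0.1], [-0.1, -1.2], [0.8, -1.2], [0.3, -0.7], [0.2, 0.3]]
```

Run:
```python
from station import r
from h import *
b=np.array([.5393,-.2228,np.radians(-8.45)]); np.savez("est.npz",b=b)
c,q=np.cos(b[2]),np.sin(b[2]); W=lambda x,z:[b[0]+c*x,b[1]+q*x,z]
def st(m):
    S=r.sense(); d=S["tcp_pos"][:2]-b[:2]; print(m,round(S["clock"],2),"bx,by",np.round([c*d[0]+q*d[1],-q*d[0]+c*d[1]],4),"tipz",round(S["tcp_pos"][2]-.182,4),"Fx,Fy(base)",np.round([c*S["contact_force"][0]+q*S["contact_force"][1],-q*S["contact_force"][0]+c*S["contact_force"][1]],1),"Fz",round(S["contact_force"][2],1))
rot=[180,0,180-8.45]
r.servo_line(W(.096,.182+.065),rot,speed=.1); st("hover")
for z in(.056,.050,.044,.0375):
    r.servo_line(W(.096,.182+z),speed=.05); st(z)
s=r.snapshot("side"); pickle.dump(s,open("side2.pkl","wb")); crop(s,245,140,70,75,8,"pics/h1.png")
```

```text
hover 5.92 bx,by [0.0959 0.0002] tipz 0.0646 Fx,Fy(base) [-0.7 -0.7] Fz 0.6
0.056 6.25 bx,by [0.0959 0.    ] tipz 0.0553 Fx,Fy(base) [ 0.1 -0.3] Fz 0.4
0.05 6.52 bx,by [ 0.0961 -0.0001] tipz 0.0506 Fx,Fy(base) [-0.7 -1.2] Fz 3.6
0.044 6.78 bx,by [ 0.0961 -0.0002] tipz 0.0447 Fx,Fy(base) [-0.2 -0.7] Fz 5.2
0.0375 7.07 bx,by [ 0.0961 -0.0001] tipz 0.0381 Fx,Fy(base) [-0.3 -0.4] Fz 5.1
```

View pics/h1.png

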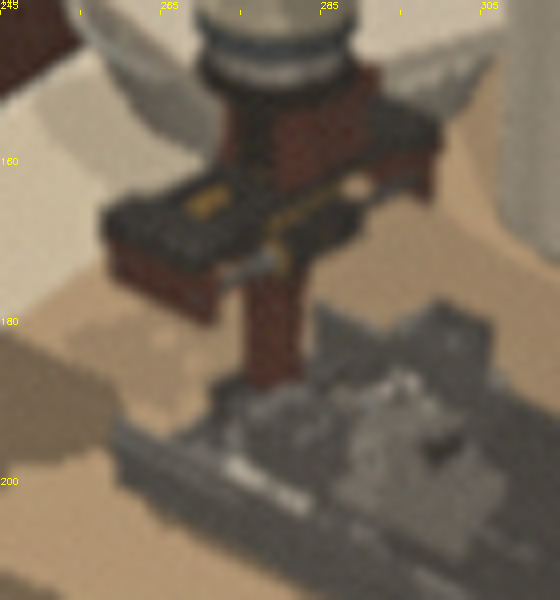

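The lever is pressed at about 5 N with the tip at z = 38 mm, and the finger at (279,188) is behind the lip. Next is the slide.

```bash
cat > m.py <<'E'
from station import r
from h import *
b=np.load("est.npz")["b"]
c,q=np.cos(b[2]),np.sin(b[2]); W=lambda x,z:[b[0]+c*x,b[1]+q*x,z]
def st(m):
    S=r.sense(); d=S["tcp_pos"][:2]-b[:2]; print(m,round(S["clock"],2),"bx,by",np.round([c*d[0]+q*d[1],-q*d[0]+c*d[1]],4),"tipz",round(S["tcp_pos"][2]-.182,4),"Fx,Fy(base)",np.round([c*S["contact_force"][0]+q*S["contact_force"][1],-q*S["contact_force"][0]+c*S["contact_force"][1]],1),"Fz",round(S["contact_force"][2],1))
E
python3 - <<'E'
from m import *
for x in(.099,.102,.105,.110,.116,.122,.128):
    r.servo_line(W(x,.182+.037),speed=.05); st(x)
s=r.snapshot("side"); pickle.dump(s,open("side3.pkl","wb")); crop(s,245,140,70,75,8,"pics/h2.png")
E
```

```text
0.099 7.37 bx,by [ 0.0992 -0.0001] tipz 0.038 Fx,Fy(base) [ 0.4 -1.2] Fz 4.9
0.102 7.62 bx,by [ 1.022e-01 -1.000e-04] tipz 0.038 Fx,Fy(base) [-0.4 -0.7] Fz 5.4
0.105 7.87 bx,by [ 1.052e-01 -1.000e-04] tipz 0.038 Fx,Fy(base) [-0.4 -0.9] Fz 6.1
0.11 8.12 bx,by [ 1.103e-01 -1.000e-04] tipz 0.038 Fx,Fy(base) [ 0.2 -0.9] Fz 4.6
0.116 8.38 bx,by [ 1.164e-01 -1.000e-04] tipz 0.038 Fx,Fy(base) [ 0.2 -0.5] Fz 5.3
0.122 8.65 bx,by [ 1.224e-01 -1.000e-04] tipz 0.0381 Fx,Fy(base) [ 0.2 -0.9] Fz 5.4
0.128 8.92 bx,by [ 1.284e-01 -1.000e-04] tipz 0.0381 Fx,Fy(base) [ 0.2 -0.7] Fz 4.9
```

View pics/h2.png

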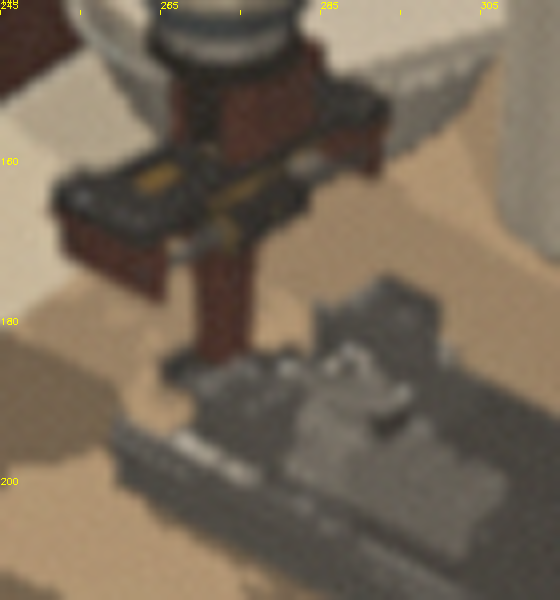

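Run:
```python
from fitb import *
b=np.load("est.npz")["b"]
a=pickle.load(open("side2.pkl","rb"));d=pickle.load(open("side3.pkl","rb"))
P=lambda s:proj(S,T(b,[(.012+s,-.07,.076)]))[0]
print(P(0),P(.0323)-P(0),P(.035)-P(0))
print("top",)
F=lambda s:proj(S,T(b,[(.096+s,.0,.04)]))[0]
print(F(.0323)-F(0))
# post template tracking
g=[cv2.cvtColor(i["frame"],cv2.COLOR_RGB2GRAY) for i in(pickle.load(open("side1.pkl","rb")),a,d)]
t=cv2.resize(g[0][172:186,292:308],None,fx=8,fy=8,interpolation=cv2.INTER_CUBIC)
for i in(1,2):
    R=cv2.resize(g[i][160:200,270:320],None,fx=8,fy=8,interpolation=cv2.INTER_CUBIC)
    m=cv2.minMaxLoc(cv2.matchTemplate(R,t,cv2.TM_CCOEFF_NORMED)); print(m[1],np.array(m[3])/8+[270,160]-[292,172])
```

```text
[306.86487061 179.90890303] [-6.44512944 -3.04107382] [-6.9783486  -3.29269469]
top
[-6.09372199 -3.06748701]
0.9829254150390625 [ 0.   -0.25]
0.9828723669052124 [-6.625 -3.25 ]
```

Template tracking puts the frame's slide at about 32–33 mm, so it is following the finger. I'll add about 2 mm and release.

Run:
```python
from m import *
r.servo_line(W(.1303,.182+.037),speed=.03); st("x")
r.servo_line(W(.1303,.182+.075),speed=.06); st("up")
r.wait(.2)
s=r.snapshot("side"); pickle.dump(s,open("side4.pkl","wb")); crop(s,245,140,70,75,8,"pics/h3.png")
g=[cv2.cvtColor(i["frame"],cv2.COLOR_RGB2GRAY) for i in(pickle.load(open("side1.pkl","rb")),s)]
t=cv2.resize(g[0][172:186,292:308],None,fx=8,fy=8,interpolation=cv2.INTER_CUBIC)
R=cv2.resize(g[1][160:200,270:320],None,fx=8,fy=8,interpolation=cv2.INTER_CUBIC)
m=cv2.minMaxLoc(cv2.matchTemplate(R,t,cv2.TM_CCOEFF_NORMED)); print(m[1],np.array(m[3])/8+[270,160]-[292,172])
```

```text
x 9.22 bx,by [ 1.305e-01 -1.000e-04] tipz 0.038 Fx,Fy(base) [ 0.2 -1.3] Fz 6.0
up 10.0 bx,by [1.302e-01 1.000e-04] tipz 0.0744 Fx,Fy(base) [-0.4  0.5] Fz -0.6
0.9939302802085876 [-6.875 -3.25 ]
```

View pics/h3.png

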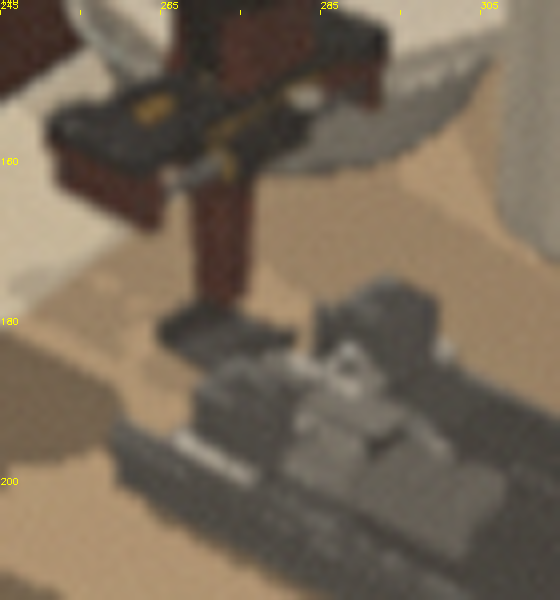

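The lever pad is back up: its lip at about (266,181) has the same height relation as before the slide. I'll do a light probe of the pad height to confirm the lock, then take the tote handle.

Run:
```python
from m import *
r.servo_line(W(.1295,.182+.056),speed=.1); r.wait(.1); st("above")
r.servo_line(W(.1295,.182+.0495),speed=.03); st("probe")
r.servo_line(W(.1295,.182+.12),speed=.2)
r.let_go()
h=np.array([.5367,.1771]); yaw=160.
r.reach([h[0],h[1],.40],[180,0,yaw]); print(r.sense()["joints"].round(1),r.sense()["clock"])
for n in("side","top"):
    s=r.snapshot(n); pickle.dump(s,open(n+"5.pkl","wb"))
crop(s,295,160,75,85,7,"pics/k1.png")
s=pickle.load(open("side5.pkl","rb")); crop(s,180,130,160,130,5,"pics/k2.png")
```

```text
above 10.69 bx,by [0.1295 0.    ] tipz 0.0559 Fx,Fy(base) [0.6 0. ] Fz 0.5
probe 11.06 bx,by [ 0.13 -0.  ] tipz 0.0507 Fx,Fy(base) [ 2.5 -0.1] Fz 3.2
[ 14.7  -0.2  76.6  -0.  103.6 -55.2] 14.5833
```

View pics/k1.png

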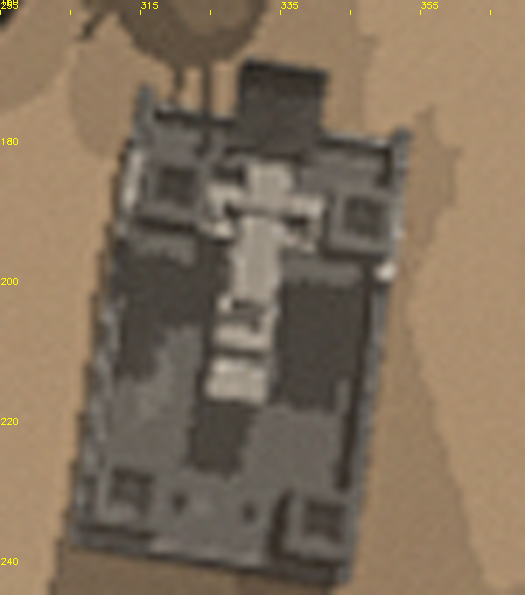

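View pics/k2.png

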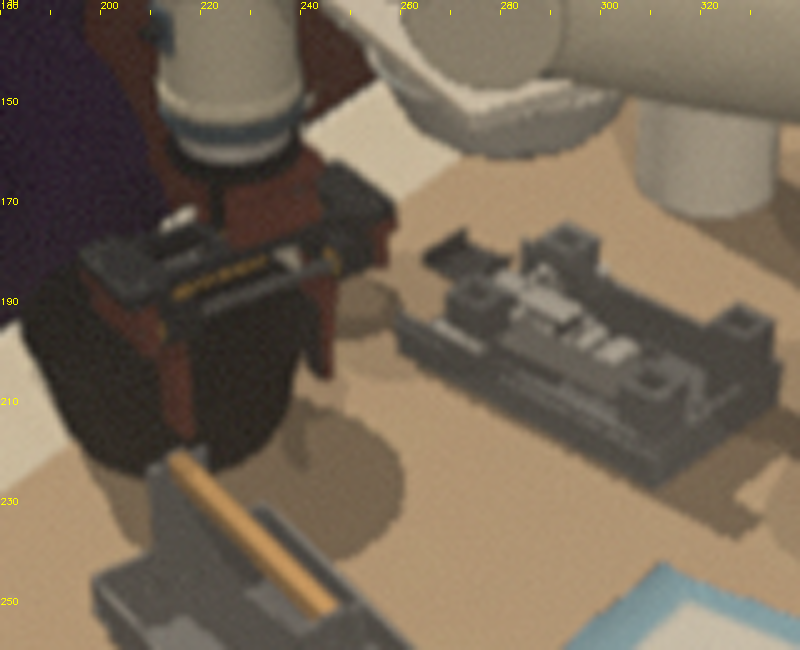

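Top view: sockets at about (320,186), (347,191), (313.5,230) and (341,234), with the frame moved out and the notch blocks visible. The probe met 3.2 N at pad height 50.7 mm, so the lever is up and locked. Next is the handle grasp.

```bash
python3 - <<'E'
from m import *
h=[.5367,.1771]
r.servo_line([*h,.275],speed=.15); st("down")
r.grab(40); st("grab"); print(r.sense()["opening"])
r.servo_line([*h,.285],speed=.05); st("lift"); r.wait(.2); st("w")
for n in("side","top"):
    s=r.snapshot(n); pickle.dump(s,open(n+"6.pkl","wb"))
crop(s,180,150,110,100,6,"pics/l1.png")
s=pickle.load(open("side6.pkl","rb")); crop(s,180,170,110,130,5,"pics/l2.png")
E
python3 - <<'E'
import sys;sys.path.insert(0,".")
import os;os.chdir(".")
from fitb import *
L=np.array([(65,52,76),(65,-52,76),(-105,52,76),(-105,-52,76)])/1e3
A=px(295,160,7,[(177,183),(366,217),(130,489),(322,521)])
B=px(180,130,5,[(571,238),(477,293),(743,322),(652,380)])
LB=np.array([(65,-52,76),(65,52,76),(-105,-52,76),(-105,52,76)])/1e3
for n,f in(("top",lambda p:proj(Tp,T(p,L))-A),("side",lambda p:proj(S,T(p,LB))-B),("both",lambda p:np.vstack([proj(Tp,T(p,L))-A,proj(S,T(p,LB))-B]))):
    o=least_squares(lambda p:f(p).ravel(),[.54,-.22,-.15]);print(n,o.x[:2].round(4),np.degrees(o.x[2]).round(2),f(o.x).round(1).tolist())
E
```

```text
down 15.67 bx,by [-0.061   0.3952] tipz 0.0943 Fx,Fy(base) [-0.1  0.5] Fz -0.0
grab 16.8 bx,by [-0.0615  0.3951] tipz 0.0924 Fx,Fy(base) [-0.3  0.4] Fz -1.4
0.013409948747018311
lift 17.15 bx,by [-0.0612  0.3952] tipz 0.1036 Fx,Fy(base) [ 0.5 -0.2] Fz -3.1
w 17.35 bx,by [-0.0614  0.3951] tipz 0.1028 Fx,Fy(base) [-0.1  0.1] Fz -2.5
top [ 0.5398 -0.2243] -8.78 [[0.1, 0.0], [0.0, -0.2], [-0.1, 0.1], [-0.0, 0.1]]
side [ 0.538  -0.2201] -9.16 [[-0.3, -0.1], [0.2, -0.4], [0.0, 0.1], [0.1, 0.3]]
both [ 0.5394 -0.2232] -8.93 [[-0.2, 0.1], [-0.2, -0.1], [-0.4, 0.1], [-0.4, 0.2], [-0.3, -0.5], [0.3, -0.9], [0.1, -0.5], [0.3, -0.2]]
```

View pics/l1.png

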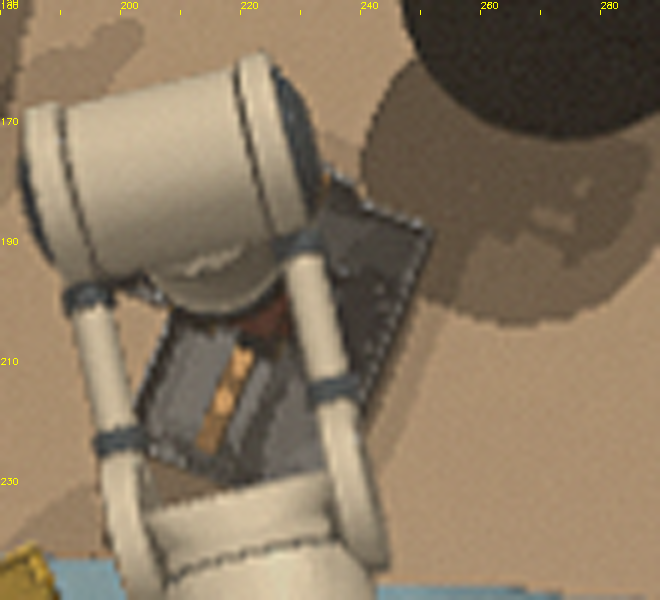

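View pics/l2.png

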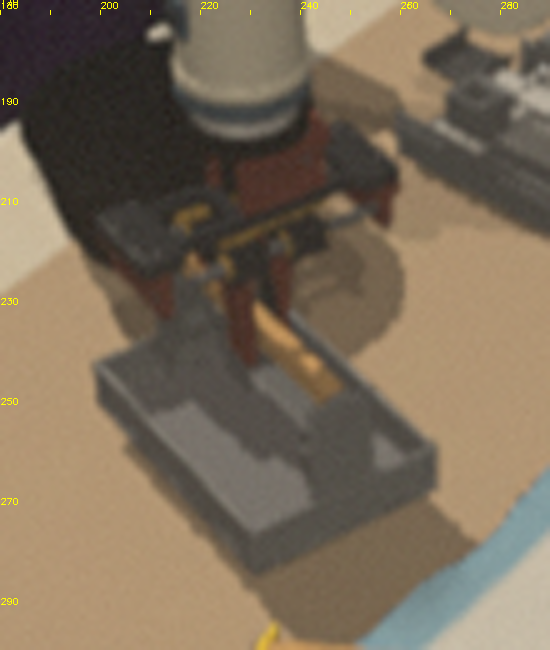

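The lift is good: 13.4 mm finger opening, Fz about -3 N, and both views show the tray hanging level. I'll carry it high and straight to a hover above the seat, then measure it.

```bash
python3 - <<'E'
import numpy as np
np.savez("est.npz",b=np.array([.5394,-.2232,np.radians(-8.85)]))
E
python3 - <<'E'
from m import *
h=[.5367,.1771]
r.servo_line([*h,.44],speed=.2); 
r.servo_line(W(-.02,.44),[180,0,180+np.degrees(b[2])],speed=.15); st("over")
r.servo_line(W(-.02,.275+.115),speed=.1); r.wait(.3); st("hover"); S=r.sense(); print(S["orientation"],S["opening"],S["torque"])
for n in("side","top"):
    s=r.snapshot(n); pickle.dump(s,open(n+"7.pkl","wb"))
crop(s,290,130,80,120,5,"pics/n1.png")
f=s["frame"]
s=pickle.load(open("side7.pkl","rb")); f=s["frame"].astype(float); s["frame"]=np.clip(255*(np.clip(f-20,0,None)/130)**.7,0,255).astype(np.uint8)
crop(s,240,140,110,95,7,"pics/n2.png")
E
```

```text
over 21.18 bx,by [-0.02    0.0004] tipz 0.2581 Fx,Fy(base) [-0.  -0.7] Fz -1.7
hover 22.12 bx,by [-0.02 -0.  ] tipz 0.2087 Fx,Fy(base) [ 0.1 -0.2] Fz -2.8
[-1.79980193e+02  6.37351738e-02  1.71147369e+02] 0.0135474314029121 [0.01798516 0.02632313 0.0210792 ]
```

View pics/n1.png

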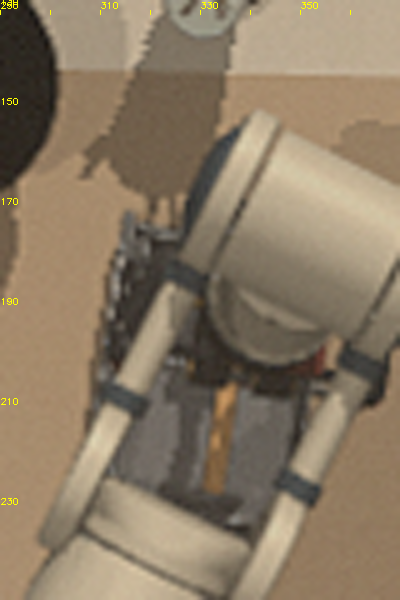

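View pics/n2.png

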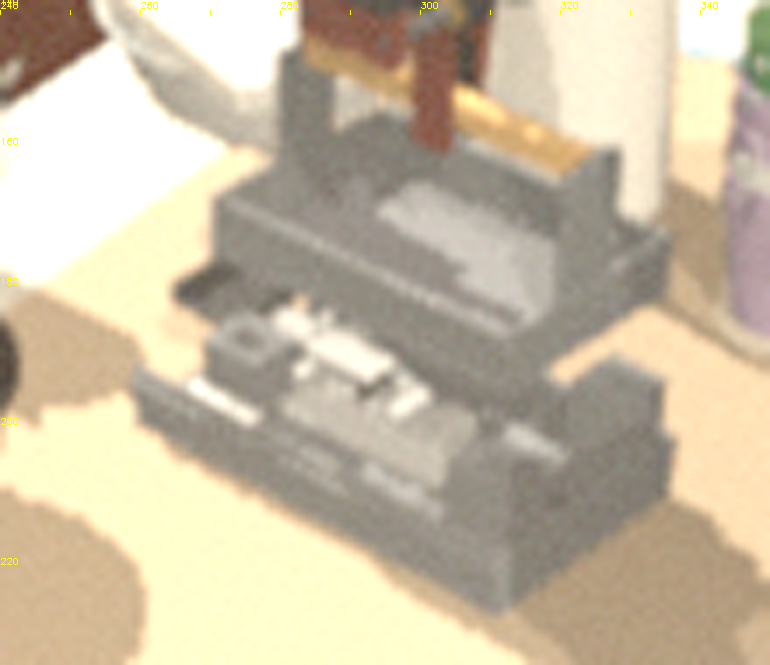

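Run:
```python
from fitb import *
b=np.load("est.npz")["b"]
z0=.2087+.182-.2745
A=px(240,140,7,[(213,205),(508,335),(670,235),(383,112)])
L=np.array([(100,68,48),(-100,68,48),(-100,-68,48),(100,-68,48)])/1e3; L[:,2]+=z0
def show(n,o,f): print(n,o.x.round(4),np.degrees(o.x[2]).round(2),f(o.x).round(2).tolist())
f=lambda p:proj(S,T(p,L))-A
o=least_squares(lambda p:f(p).ravel(),[.52,-.22,-.15]); show("side tote",o,f)
f2=lambda p:proj(S,T(p,L+np.array([0,0,p[3]])))-A
o2=least_squares(lambda p:f2(p).ravel(),[.52,-.22,-.15,0]); show("side tote z free",o2,f2)
# base in the side camera from multiple views
B=px(180,130,5,[(571,238),(477,293),(743,322),(652,380)])
LB=np.array([(65,-52,76),(65,52,76),(-105,-52,76),(-105,52,76)])/1e3
for bb in([.538,-.2201,np.radians(-9.16)],[.5384,-.2184,np.radians(-8.36)]):
    print("seat side",T(bb,[(-.02,0,0)]),"tote err in base frame",)
    d=o.x[:2]-T(bb,[(-.02,0,0)])[0,:2]; c,q=np.cos(bb[2]),np.sin(bb[2]); print(c*d[0]+q*d[1],-q*d[0]+c*d[1])
    d=o2.x[:2]-T(bb,[(-.02,0,0)])[0,:2]; print(c*d[0]+q*d[1],-q*d[0]+c*d[1])
print("commanded seat",T(b,[(-.02,0,0)]))
# overlay
s=pickle.load(open("side7.pkl","rb")); 
bar=np.array([(x,y,.121+z0) for x in(-.09,.09) for y in(.007,-.007)])
crop(s,240,140,110,95,7,"pics/n3.png",np.vstack([proj(S,T(o.x,L)),proj(S,T(o.x,bar))]))
s=pickle.load(open("top7.pkl","rb"))
crop(s,290,130,80,120,5,"pics/n4.png",np.vstack([proj(Tp,T([*T(b,[(-.02,0,0)])[0,:2],b[2]],L)),proj(Tp,T([*T(b,[(-.02,0,0)])[0,:2],b[2]],bar))]))
```

```text
side tote [ 0.5172 -0.2162 -0.1476] -8.46 [[-0.68, -0.86], [0.18, 1.25], [0.97, 0.19], [-0.53, -1.06]]
side tote z free [ 0.5447 -0.2642 -0.1394 -0.034 ] -7.98 [[0.52, -0.49], [0.11, 0.68], [-0.22, 0.1], [-0.43, -0.34]]
seat side [[ 0.51825505 -0.21691616  0.        ]] tote err in base frame
-0.0011404697271122338 0.0005034989960188401
0.033631611828126254 -0.04246095425677904
seat side [[ 0.51861252 -0.21549215  0.        ]] tote err in base frame
-0.0012799617298335864 -0.0009414759035334545
0.0328888529378184 -0.044387235227127515
commanded seat [[ 0.51963811 -0.22012304  0.        ]]
```

View pics/n3.png

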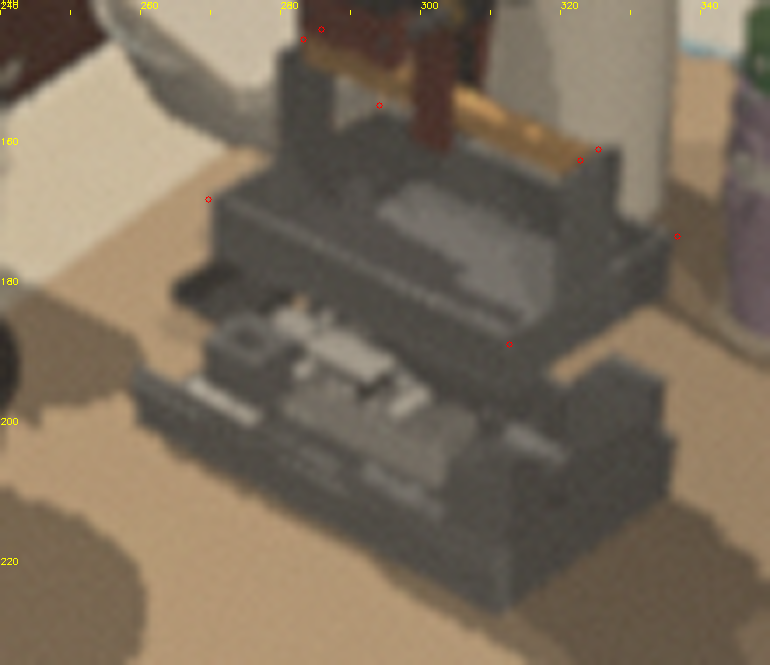

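View pics/n4.png

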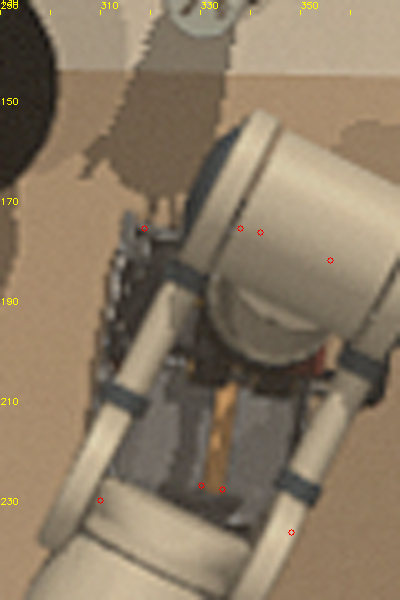

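At hover the side-camera fit puts the tote -1 mm in x and ±1 mm in y from the seat, measured in the same camera's frame. That is inside the socket clearance. I'll lower in steps and watch the force.

Run:
```python
from m import *
X=-.0193
r.servo_line(W(X,.2745+.081),speed=.08); st("81")
for f in(.077,.074,.071,.068,.066,.0645):
    r.servo_line(W(X,.2745+f),speed=.03); st(f)
    F=r.sense()["contact_force"]
    if F[2]>8: print("STOP"); break
s=r.snapshot("side"); pickle.dump(s,open("side8.pkl","wb")); f=s["frame"].astype(float); s["frame"]=np.clip(255*(np.clip(f-20,0,None)/130)**.7,0,255).astype(np.uint8)
crop(s,240,140,110,95,7,"pics/o1.png")
```

```text
81 22.81 bx,by [-0.0193  0.    ] tipz 0.173 Fx,Fy(base) [-1.2  0.3] Fz -2.2
0.077 23.09 bx,by [-0.0193 -0.    ] tipz 0.1696 Fx,Fy(base) [0.3 0.1] Fz -2.5
0.074 23.34 bx,by [-0.0193 -0.    ] tipz 0.1663 Fx,Fy(base) [0.3 0.3] Fz -2.6
0.071 23.59 bx,by [-0.0193  0.    ] tipz 0.1632 Fx,Fy(base) [-0.1 -0. ] Fz -1.7
0.068 23.84 bx,by [-0.0194  0.    ] tipz 0.1601 Fx,Fy(base) [ 0.4 -0.4] Fz -1.6
0.066 24.09 bx,by [-0.0193  0.    ] tipz 0.1584 Fx,Fy(base) [ 0.1 -0. ] Fz -2.2
0.0645 24.34 bx,by [-0.0193  0.    ] tipz 0.1569 Fx,Fy(base) [-0.6  0.4] Fz -1.6
```

View pics/o1.png

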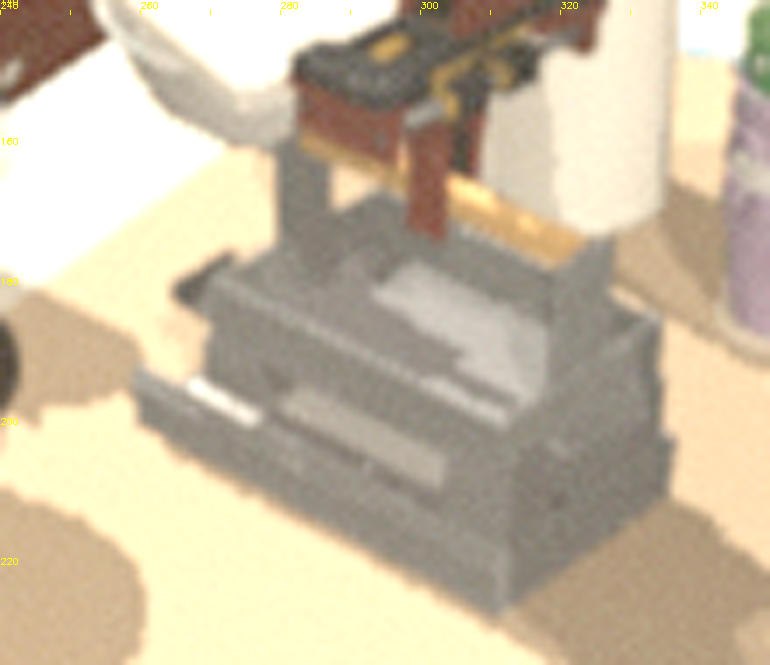

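The lugs have gone in with no lateral force. I'll go down to contact.

Run:
```python
from m import *
X=-.0193
for f in(.0635,.0625,.0615,.0605):
    r.servo_line(W(X,.2745+f),speed=.02); r.wait(.1); st(f)
    if r.sense()["contact_force"][2]>4: print("contact"); break
```

```text
0.0635 24.74 bx,by [-0.0193  0.0001] tipz 0.1565 Fx,Fy(base) [-0.2  0.3] Fz 0.7
0.0625 25.09 bx,by [-0.0193  0.0003] tipz 0.1562 Fx,Fy(base) [-2.3  2.6] Fz 5.8
contact
```

Contact came with the feet at 63.7 mm, against a nominal seat of 64 mm. I'll release, back off and check.

Run:
```python
from m import *
r.servo_line(W(-.0193,.2745+.0636),speed=.02)
r.let_go(); r.wait(.2); st("open")
r.servo_line(W(-.0193,.45),speed=.15); 
r.reach([.30,.40,.42],[180,0,160]); r.wait(.2); st("away")
for n in("side","top"):
    s=r.snapshot(n); pickle.dump(s,open(n+"9.pkl","wb"))
crop(s,150,110,290,150,2.7 and 2,"pics/q0.png"); crop(s,295,155,75,90,6,"pics/q1.png")
s=pickle.load(open("side9.pkl","rb")); f=s["frame"].astype(float); s["frame"]=np.clip(255*(np.clip(f-20,0,None)/130)**.7,0,255).astype(np.uint8)
crop(s,240,140,110,95,7,"pics/q2.png")
cv2.imwrite("pics/q3.png",s["frame"][:,:,::-1])
```

```text
open 26.75 bx,by [-0.0193  0.    ] tipz 0.1561 Fx,Fy(base) [-0.2 -0.2] Fz 0.5
away 30.2 bx,by [-0.3319  0.5787] tipz 0.238 Fx,Fy(base) [ 0.6 -0.4] Fz -0.3
```

View pics/q1.png

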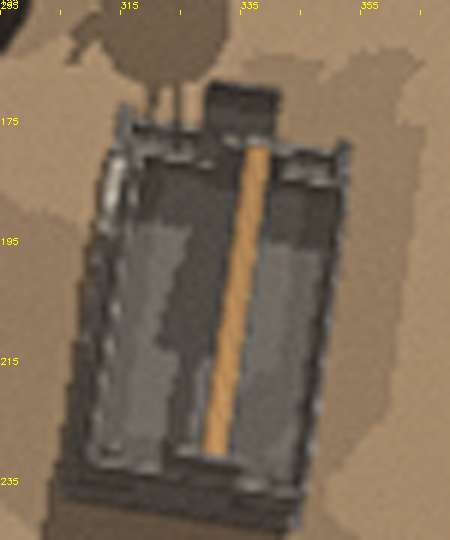

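View pics/q2.png

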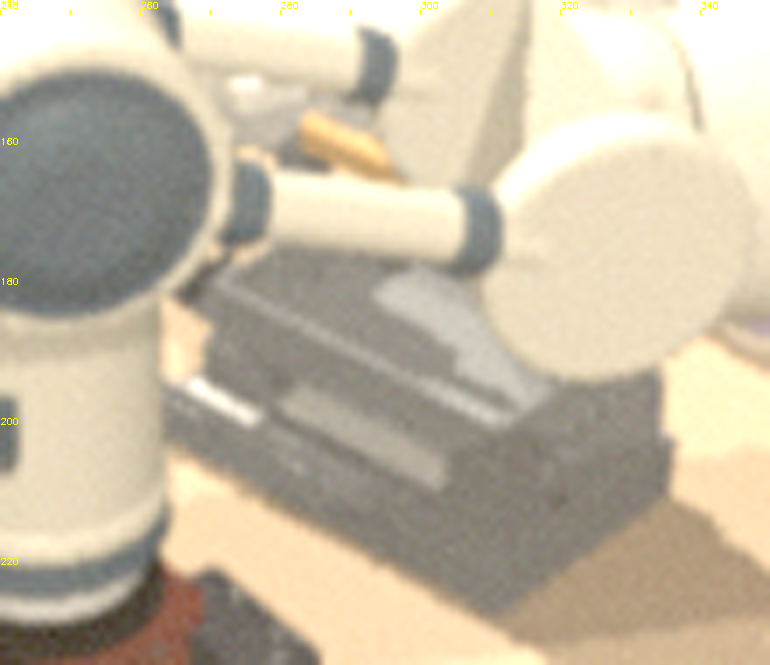

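View pics/q3.png

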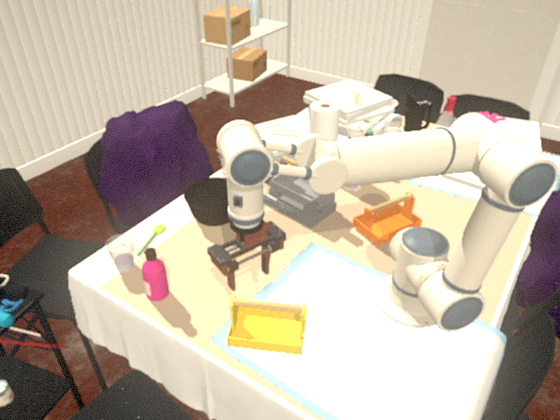

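The top view shows the tote square on the base with the lever pad still in its outer position at about (335,171). The bottle, bowl and look-alikes are where they were. One last numeric check follows.

Run:
```python
from fitb import *
t=pickle.load(open("top9.pkl","rb"))
bt=[.5398,-.2243,np.radians(-8.78)]
L=[(-.02+x,y,.112) for x in(.1,-.1) for y in(.068,-.068)]+[(-.02+x,y,.185) for x in(.09,-.09) for y in(.007,-.007)]+[(.124+x,y,.0525) for x in(-.021,.021) for y in(.025,-.025)]
crop(t,295,155,75,90,6,"pics/z1.png",proj(Tp,T(bt,L)))
a=Tp["frame"].astype(int);d=np.abs(a-t["frame"]).max(2)
for n,(u,v,w,h) in dict(bottle=(152,162,28,28),bowl=(246,120,56,50),cups=(380,218,36,35)).items(): print(n,(d[v:v+h,u:u+w]>60).mean().round(3))
```

```text
bottle 0.003
bowl 0.0
cups 0.0
```

View pics/z1.png

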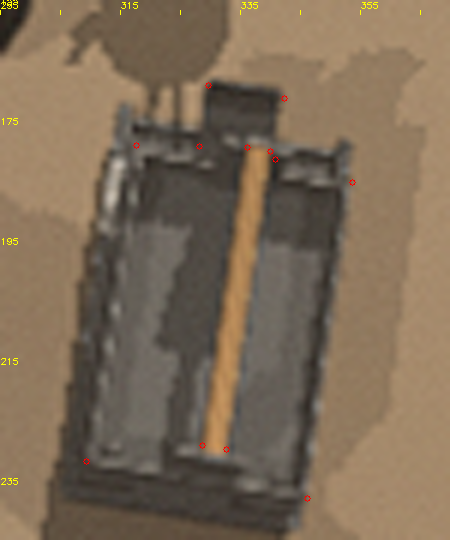

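The seated model matches the rim, handle and pad to about 1 px, and the bystanders have not moved. Handing in.

```bash
python3 -c "
from station import r
print(r.hand_in(), r.sense()['clock'])"
```

```text
the job is handed in; nothing more can be done
the job is handed in; nothing more can be done
```

The tote tray is stacked on the base tray with its lugs in the sockets, and the job is handed in. The clock read about 30 s at the last check, against the 58 s limit.

**End frame:** I held the lever pad down at about 5 N, slid the frame out to the middle notch and let go. The side camera showed the frame had moved about 34–35 mm. A light touch met the pad at 50.7 mm with 3.2 N, so the lever is back up and locked.

**Stacking:** I lifted the tote by its handle and lowered it in steps. The lugs went in with almost no sideways force, and it seated with its feet at 63.7 mm (64 mm nominal). I released it only once it was resting there.

**Last checks:**
- **Seating:** in the top view, the seated position matches the rim, handle and pad to about 1 pixel (3 mm).
- **Bystanders:** the top picture showed no change at the bottle, the bowl or where I took the cup stack to be. I did not positively identify the cup stack.
- **Camera disagreement:** the two cameras differed by about 4–6 mm in the base tray's y position. I used a position between them and confirmed it by measuring tote and sockets in the same camera.
- **Side view:** the arm partly blocked the final side picture, so seating rests on the contact height, the top view and that partial view.

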